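# Turn the long leaf of the menu board

### The job

A small wooden menu board has two stiff leaves hinged side by side on a spine, a long one and a short one, and a food tin stands where the long leaf has to land. Push the tin along the surface, upright and without lifting it, until it is out of the long leaf's way, then push the long leaf over the spine with the fingertips and press it down until it lies flat on the far side. Do not disturb the short leaf or the other things on the worktop.

Things in the scene. Friction and masses are not known exactly. Their poses are not given: they have to be found in the camera images.
- board: Fixed wooden board lying on the worktop, 240 x 165 x 6 mm. Origin on the worktop; the spine of both leaves runs along the board's y axis above the origin. In its own frame the board spans x -115 to +125 mm and y -82 to +82 mm. Its -x half is the near half (towards the robot), its +x half the far half; yaw varies by about 0.2 rad.
- long_spine: Fixed metal hinge of the long leaf: two 13 mm high brackets 70 mm apart with a rod between them. Origin on the board's top (6 mm above the worktop), midway between the brackets, straight below the hinge axis, which runs along its y axis 8 mm above the origin. Frame parallel to the board's: x points across the spine to the far half, z up. It sits 39 mm to either the +y or the -y side of the board's origin (the two hinges swap places).
- long_leaf (a joint): Angle of the long leaf about its spine, rad: 0 lies flat on the near half (towards the robot), 1.57 upright, 3.14 (its stop) lies flat on the far half. It starts leaning at 0.75 to 1.2, its free edge raised towards the robot with open space below. Stiff hinge: it stays at any angle where it is left, and about 1 N at the free edge moves it; it does not fall over by itself, so it must be pressed right down.
- long_leaf_edge (a point): Middle of the free edge of the long leaf. The leaf is a light wooden plate with a white card on both faces and a drawn plate on the card; 115 mm from hinge axis to free edge, 66 mm wide along the spine, 4 mm thick. Lying flat it is 8 mm above the board (14 mm above the worktop) at mid-thickness. The point's x axis points from the free edge to the hinge along the leaf, its y axis along the spine.
- short_leaf_edge (a point): Middle of the free edge of the short leaf, of the same make and width but only 70 mm from hinge to free edge; it lies nearly flat (0 to 0.25 rad) on the near half beside the long leaf, 78 mm from it centre to centre. To be left as it is.
- tin: Upright food tin, 57 mm in diameter, 72 mm high, 0.13 to 0.25 kg. Origin at the centre of its underside. It starts on the board's far half, 55 to 80 mm beyond the spine, within 12 mm of the long leaf's centre line. It is out of the way when it stands beside the long leaf's landing place (on the board beside it or on the worktop) or beyond its end. Beside it the short leaf's side of the far half is empty.
- salt: Salt shaker, 44 mm in diameter, 90 mm high, standing on the worktop beside the +y edge of the board's near half; origin under its centre. Not to be moved.
- spice: Spice jar, 44 mm in diameter, 96 mm high, standing on the worktop beside the -y edge of the board's near half; origin under its centre. Not to be moved.
Things that resemble listed ones, but are neither listed nor needed, are in the scene too. What is shaped like the tin but purple is not meant.

How it is judged:
On the way, in this order (a step that is already met when the one before it is completed fails the run):
1. the tin stands upright clear of where the long leaf lands, the long leaf not yet past upright ((y of tin in the frame of long_spine above 0.06 m or y of tin in the frame of long_spine below -0.06 m or x of tin in the frame of long_spine above 0.143 m) and angle between tin's own z axis and vertical below 0.25 rad and linear speed of tin below 0.02 m/s and value of joint long_leaf below 1.57 rad), for 0.2 s.
2. the long leaf lies flat on the far side (value of joint long_leaf above 3.06 rad), for 0.2 s.
At the end, for the whole second after the job is handed in: Long leaf flat on the far side (joint above 3.06 rad); tin upright (within 0.25 rad) and still on board or worktop, its centre over 60 mm beside the long leaf's centre line or over 143 mm beyond the spine; short leaf's edge within 15 mm of its start (value of joint long_leaf above 3.06 rad and (y of tin in the frame of long_spine above 0.06 m or y of tin in the frame of long_spine below -0.06 m or x of tin in the frame of long_spine above 0.143 m) and angle between tin's own z axis and vertical below 0.25 rad and height (world z) of tin between -0.01 and 0.015 m and linear speed of tin below 0.02 m/s and distance of short_leaf_edge from where it was at the start of the episode below 0.015 m); the robot touches nothing.
It fails at once if the tin is lifted (height (world z) of tin above 0.025 m).
It fails at once if the tin is tipped over (angle between tin's own z axis and vertical above 0.4 rad).
It fails at once if the short leaf is moved (distance of short_leaf_edge from where it was at the start of the episode above 0.025 m).
It fails at once if the salt shaker or the spice jar is moved more than 25 mm (distance of any of salt, spice from where it was at the start of the episode above 0.025 m).
It also fails if it takes over 56 s, if anything falls off the work surface, if the arm or the gripper's body presses on something with over 40 N, if the wrist force passes 120 N, or if a joint passes its speed limit or range.

### The arm

A 7-joint arm with a two-finger parallel gripper is mounted at the origin on a cart in front of the work surface, level with it; the furniture and walls round the work are solid. World frame = base frame: x ahead of the robot, y to its left, z up, the work surface at z = 0. Lengths are in m, angles in rad, forces in N, time in s.
With the tool pointing down it reaches from about 0.35 to 0.9 m from the base axis. Payload 7.2 kg.
Tool frame: the origin (TCP) lies on the mounting face of the last link; the fingertips stand 173 mm ahead of it and the grasp point (between the pads) lies pinch_z ahead of it (pinch_z is the distance from the TCP to the grasp point, in m); x points along the fingers, z is the direction in which the jaws open and shut, and the axes are right-handed (so a half turn about x gives the same grasp; the last joint's range is limited). The gripper opens to 85 mm and grips with 20 to 120 N. Pads are 22 mm wide; open, the fingers measure 114 mm over their backs; the gripper's body (76 mm by 85 mm) begins 54 mm behind the grasp point. The pads swing forward as they close: fully open they stand 13 mm farther back than shut.
Start: joints at [-1.209, 0.411, -0.013, 1.596, 0.006, 1.134, -0.082], TCP at [0.26, 0.568, 0.405] pointing down, gripper open.
Joint ranges: [-2.95, 2.95], [-0.29, 1.99], [-1.47, 1.44], [0.14, 2.54], [-1.03, 4.17], [0.13, 1.85], [-2.86, 2.86]. Speed limits (rad/s): [2.39, 2.39, 3.01, 3.01, 3.14, 3.14, 3.14].

### API

Orientations are given as a 3x3 rotation matrix whose columns are the frame's x, y, z axes.
In Python, from bench import * gives the robot as it stands. The module is installed in compiled form; this text tells all that it offers.
- The arm moves only by the tool step_arm, never from a script. Its argument "commands" is a list of rows, each a list of 7 numbers: the shift along the tool's x, y, z in m, then the turn, a rotation vector about the tool's x, y, z in rad, then the finger opening in m, from 0 to 0.0854. A call has 1 to 10 rows; each row shifts and turns the pose as measured when the row begins, along the tool's axes as they then stand; what a row does not reach is not made up. A row lasts 1/8 s, in which the tool goes at most 62.5 mm and 10.7 degrees, less where a joint would pass 70% of its speed; a pose out of reach is approached as far as the arm can. A call with a gripper value outside its range is refused whole. The fingers move at their own pace and stop on an object; "newtons" is the grip in N (left out, the last holds). Time passes only in rows, so rows that do not move let the fingers close. It gives the time, the measured TCP pose, the force and the opening at its end, in the units of the state.
- get_state(): the state, without advancing time (a new reading comes with each control period).
- camera(name): name is "side" or "top"; returns (picture, depth): 420x560x3 uint8, red, green, blue; 420x560 float32, m along the optical axis (not along the pixel's ray), 0 where there is no reading.
- camera_info(name): a dict with "K" (3x3 intrinsics, pixels), "k1" (the pictures are not rectified: a ray, as slopes to the right and down, at radius r is drawn at 1 + k1 r^2 times it, then the intrinsics apply), "rvec" (rotation vector, rad) and "tvec" (3), from world to camera coordinates, as OpenCV has them. Camera axes: x right, y down, z forward; pixel columns grow to the right and rows downward; lengths in m; the calibration is good to about 2 mm. A picture is of the moment at which its call begins. camera_info takes no time and is no camera call.
- hand_in(): hands the job in, once; it reports no verdict.
Trained networks look in the newest picture that a camera, given by its name, has taken for a name from the list of things; names that differ only in an ending like _2 or _b are one class to them, and where a whole thing is asked for, a point or a joint stands for the part that bears it (a point fixed in the world has none). Each returns a list of dicts, best first, with "score" (0 to 1); they miss things now and then, are a little off and sometimes report something else, mostly with a low value. They report only what shows in the picture. A call takes as long as a camera call. They do not tell look-alikes from the thing itself.
- spot_in(name, camera): "centre" ([x, y, z] in m, in world coordinates, good to about 4 mm: the middle of the surface that is visible of it).
- place_of(name, camera): "centre" ([x, y, z] in m, in world coordinates, good to about 4 mm: a listed point, or the origin of a listed thing).
The state is a dict: "time_s": time; "q": joint angles; "joint_vel": joint speeds; "joint_efforts": joint torques, N m; "tool_pos": TCP position; "ee_rot": TCP orientation; "wrist_force": force on the tool from outside, world axes, zero at the start; "wrist_torque": the same for the moment, N m; "finger_gap": finger opening in m.
Only numpy, scipy, OpenCV 4.12 (cv2) and the standard library are available. Lean on these libraries where they do the work, as an engineer would, in place of code of your own. Each camera call takes 0.05 s, during which the arm holds its last target.

## Working session

There is one attempt and no reset: what is moved stays moved. The work goes in short steps, Python scripts to look and compute and a tool call to move; the robot and the scene stay as the last step left them, time stands still between calls to the robot, and variables do not carry over. Pictures are saved under pics/ and viewed, and the job is handed in when it is done.

Besides the shell and the picture viewer there is one more tool, called after "Request:" in YAML: its name, and indented under it one key for each argument. step_arm: Moves the arm, as the interface text tells. Its arguments: {"type":"object","properties":{"commands":{"type":"array"},"newtons":{"type":"number"}},"required":["commands"]}

```bash
mkdir -p pics
cat > h.py <<'E'
from bench import *
import numpy as np, cv2
def snap(n,f):
    p,d=camera(n); cv2.imwrite(f'pics/{f}.png',p[:,:,::-1]); np.save(f'pics/{f}.npy',d); return p,d
def px2w(n,d,u,v):
    i=camera_info(n);K=np.array(i['K'],float);k1=i['k1']
    xd=(u-K[0,2])/K[0,0];yd=(v-K[1,2])/K[1,1]
    x,y=xd,yd
    for _ in range(20):
        s=1+k1*(x*x+y*y);x,y=xd/s,yd/s
    R=cv2.Rodrigues(np.array(i['rvec'],float))[0];t=np.array(i['tvec'],float).ravel()
    z=d[int(v),int(u)]
    return R.T@(np.array([x*z,y*z,z])-t)
def w2px(n,P):
    i=camera_info(n);K=np.array(i['K'],float)
    R=cv2.Rodrigues(np.array(i['rvec'],float))[0];t=np.array(i['tvec'],float).ravel()
    c=R@np.array(P,float)+t;x,y=c[:2]/c[2];s=1+i['k1']*(x*x+y*y)
    return K[0,0]*x*s+K[0,2],K[1,1]*y*s+K[1,2]
E
python3 - <<'E'
from h import *
s=get_state();print({k:np.round(v,3) for k,v in s.items()})
for n in('top','side'):
    snap(n,n+'0');i=camera_info(n)
    R=cv2.Rodrigues(np.array(i['rvec'],float))[0];print(n,'campos',-R.T@np.array(i['tvec']).ravel())
    for t in('board','long_spine','long_leaf_edge','short_leaf_edge','tin','salt','spice'):
        print(n,t,[(np.round(r['centre'],3),round(r['score'],2),np.round(w2px(n,r['centre']))) for r in place_of(t,n)[:3]])
E
```

```text
{'time_s': np.float64(0.0), 'q': array([-1.209,  0.412, -0.013,  1.597,  0.006,  1.134, -0.082]), 'joint_vel': array([0.   , 0.   , 0.001, 0.001, 0.   , 0.001, 0.001]), 'joint_efforts': array([-2.0000e-03, -6.0061e+01,  6.8100e-01, -2.9941e+01,  1.4000e-02,
        1.0000e-02, -0.0000e+00]), 'tool_pos': array([0.26 , 0.568, 0.404]), 'ee_rot': array([[-0.001, -0.909,  0.417],
       [-0.002,  0.417,  0.909],
       [-1.   , -0.   , -0.002]]), 'wrist_force': array([-0.169, -0.414, -0.44 ]), 'wrist_torque': array([-0.013, -0.011,  0.01 ]), 'finger_gap': np.float64(0.085)}
top campos [0.4021439  0.03112902 0.89378241]
top board [(array([0.583, 0.054, 0.004]), 0.88, array([266., 195.]))]
top long_spine [(array([0.59 , 0.016, 0.007]), 0.92, array([289., 190.]))]
top long_leaf_edge [(array([0.509, 0.015, 0.095]), 0.9, array([290., 231.]))]
top short_leaf_edge [(array([0.52 , 0.093, 0.024]), 0.73, array([241., 230.]))]
top tin [(array([0.656, 0.027, 0.007]), 0.7, array([282., 152.])), (array([ 0.413, -0.07 , -0.002]), 0.63, array([341., 298.])), (array([0.589, 0.018, 0.005]), 0.63, array([287., 191.]))]
top salt [(array([0.527, 0.172, 0.001]), 0.78, array([194., 228.]))]
top spice [(array([ 0.542, -0.058, -0.002]), 0.9, array([333., 220.]))]
side campos [0.56350433 0.89841304 0.49031008]
side board [(array([0.585, 0.055, 0.004]), 0.91, array([251., 237.])), (array([ 0.545, -0.059,  0.002]), 0.64, array([272., 210.]))]
side long_spine [(array([0.587, 0.019, 0.005]), 0.58, array([251., 227.]))]
side long_leaf_edge [(array([0.512, 0.011, 0.095]), 0.6, array([291., 183.]))]
side short_leaf_edge []
side tin [(array([0.653, 0.025, 0.008]), 0.74, array([216., 227.])), (array([ 0.42 , -0.068,  0.002]), 0.58, array([332., 208.]))]
side salt [(array([0.528, 0.173, 0.004]), 0.59, array([285., 273.]))]
side spice [(array([ 0.546, -0.061,  0.004]), 0.91, array([272., 209.]))]
```

View pics/top0.png

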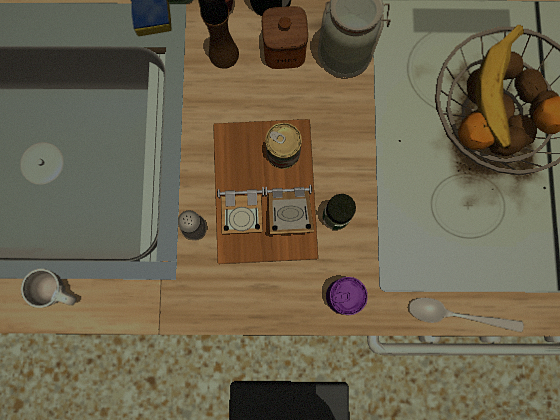

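View pics/side0.png

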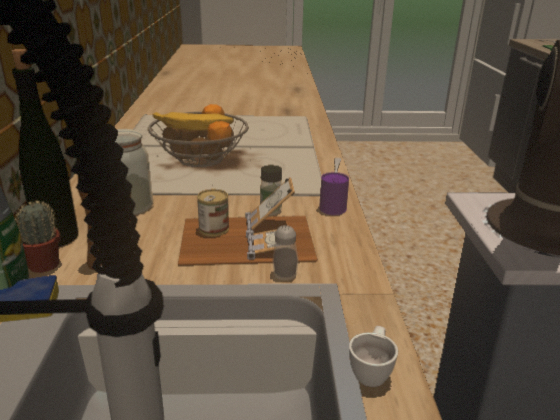

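The long leaf is on the right (top picture, about 290,212). The food tin is at about (283,143), directly in the leaf's way. The purple tin at (347,296) is the decoy. Next I'll measure the board yaw and the heights.

Run:
```python
from h import *
d=np.load('pics/top0.npy')
for n,u,v in [('boardTL',217,124),('TR',308,124),('BL',219,258),('BR',313,258),('spineL',222,190),('spineR',310,190),('tintop',282,140),('leafedgeL',272,233),('leafedgeR',312,231),('leafmid',290,205),('shorttip',242,230),('salt',190,222),('spice',340,205),('purple',347,293)]:
    print(n,np.round(px2w('top',d,u,v),3))
# points of tin top
img=cv2.imread('pics/top0.png')
pts=np.array([px2w('top',d,u,v) for u in range(262,304) for v in range(120,168) if d[v,u]>0])
m=(pts[:,2]>.07)&(pts[:,2]<.09);q=pts[m];print('tin',q.min(0),q.max(0),cv2.minEnclosingCircle(q[:,:2].astype(np.float32)))
pts=np.array([px2w('top',d,u,v) for u in range(262,320) for v in range(185,240) if d[v,u]>0])
ds=np.load('pics/side0.npy')
P=np.array([px2w('side',ds,u,v) for u in range(0,200,10) for v in range(0,420,10) if ds[v,u]>0])
m=(P[:,1]>.3)&(P[:,2]>.03);print('faucet',P[m].min(0),P[m].max(0));
```

```text
boardTL [0.705 0.139 0.005]
TR [ 0.706 -0.016  0.005]
BL [0.476 0.129 0.007]
BR [ 0.477 -0.024  0.007]
spineL [0.59  0.127 0.005]
spineR [ 0.588 -0.019  0.019]
tintop [0.654 0.028 0.079]
leafedgeL [0.506 0.042 0.096]
leafedgeR [ 0.509 -0.017  0.097]
leafmid [0.557 0.015 0.05 ]
shorttip [0.519 0.091 0.029]
salt [0.523 0.165 0.087]
spice [ 0.549 -0.059  0.095]
purple [ 0.42  -0.071  0.071]
tin [ 0.6270783  -0.00170805  0.07005573] [0.68337609 0.05450817 0.08046194] ((0.65541011095047, 0.026496708393096924), 0.02905951254069805)Traceback (most recent call last):
  File "<stdin>", line 9, in <module>
  File "h.py", line 6, in px2w
    i=camera_info(n);K=np.array(i['K'],float);k1=i['k1']
ValueError: time passes only in moves, steps and waits
```

Run:
```python
import cv2
i=cv2.imread('pics/top0.png')[110:275,195:365]
cv2.imwrite('pics/crop0.png',cv2.resize(i,None,fx=3.5,fy=3.5,interpolation=cv2.INTER_CUBIC))
```

```text
(no output)
```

View pics/crop0.png

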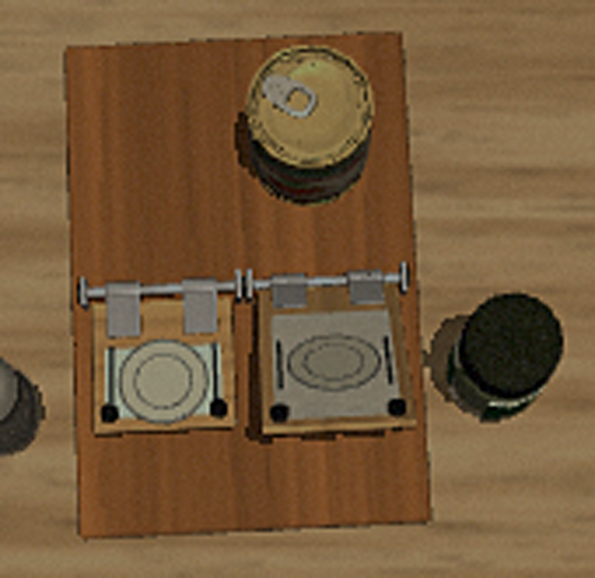

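```bash
cat > h.py <<'E'
from bench import *
import numpy as np, cv2, json, os
def info(n):
    f=f'ci_{n}.json'
    if not os.path.exists(f):
        i=camera_info(n); json.dump({k:np.array(v).tolist() for k,v in i.items()},open(f,'w'))
    return json.load(open(f))
def snap(n,f):
    p,d=camera(n); cv2.imwrite(f'pics/{f}.png',p[:,:,::-1]); np.save(f'pics/{f}.npy',d); return p,d
def pxs(n,d,uv):
    i=info(n);K=np.array(i['K']);uv=np.array(uv)
    x=cv2.undistortPoints(uv.reshape(-1,1,2).astype(float),K,np.array([i['k1'],0,0,0])).reshape(-1,2)
    R=cv2.Rodrigues(np.array(i['rvec']))[0];t=np.array(i['tvec']).ravel()
    z=d[uv[:,1].astype(int),uv[:,0].astype(int)]
    return (np.c_[x*z[:,None],z]-t)@R, z>0
def box(n,d,u0,u1,v0,v1,s=1):
    uv=[(u,v) for v in range(v0,v1,s) for u in range(u0,u1,s)]
    P,m=pxs(n,d,uv);return P[m]
def go(target,rot=None):
    "tool-frame shift and turn to target pose"
    s=get_state();R=np.array(s['ee_rot']);p=np.array(s['tool_pos'])
    print('t',s['time_s'],'p',p.round(4),'gap',s['finger_gap'],'F',np.round(s['wrist_force'],1))
    print('shift',(R.T@(np.array(target)-p)).round(4))
    if rot is not None: print('turn',cv2.Rodrigues(R.T@rot)[0].ravel().round(4))
def down(yaw):
    c,s=np.cos(yaw),np.sin(yaw); z=np.array([c,s,0]);x=np.array([0,0,-1.]);return np.c_[x,np.cross(z,x),z]
E
python3 - <<'E'
from h import *
ds=np.load('pics/side0.npy')
P=box('side',ds,0,200,0,420,5)
m=(P[:,1]>.25)&(P[:,2]>.03);print('faucet',P[m][::12].round(2).tolist())
d=np.load('pics/top0.npy')
P=box('top',d,205,325,110,270); 
b=P[(abs(P[:,2]-.006)<.0025)]
print(cv2.minAreaRect(b[:,:2].astype(np.float32)))
L=box('top',d,266,314,200,236);L=L[L[:,2]>.035]
c=L.mean(0);_,_,V=np.linalg.svd(L-c);print('leaf',c,V)
go([.66,-.05,.40],down(.045))
E
```

```text
faucet [[0.7, 0.59, 0.46], [0.7, 0.6, 0.46], [0.7, 0.6, 0.46], [0.7, 0.59, 0.45], [0.7, 0.59, 0.45], [0.69, 0.6, 0.45], [0.69, 0.59, 0.44], [0.69, 0.59, 0.44], [0.69, 0.59, 0.44], [0.68, 0.59, 0.44], [0.68, 0.59, 0.43], [0.68, 0.59, 0.43], [0.69, 0.59, 0.43], [0.68, 0.59, 0.43], [0.67, 0.58, 0.42], [0.67, 0.59, 0.42], [0.67, 0.59, 0.42], [0.68, 0.6, 0.41], [0.68, 0.6, 0.41], [0.68, 0.59, 0.41], [0.67, 0.59, 0.4], [0.67, 0.59, 0.4], [0.67, 0.59, 0.4], [0.66, 0.59, 0.39], [0.69, 0.58, 0.39], [0.69, 0.59, 0.38], [0.68, 0.59, 0.38], [0.67, 0.59, 0.38], [0.67, 0.6, 0.38], [0.67, 0.59, 0.37], [0.66, 0.59, 0.37], [0.65, 0.58, 0.36], [0.67, 0.59, 0.36], [0.67, 0.59, 0.35], [0.66, 0.59, 0.35], [0.66, 0.59, 0.35], [0.68, 0.59, 0.34], [0.67, 0.6, 0.34], [0.66, 0.59, 0.33], [0.65, 0.59, 0.33], [0.68, 0.6, 0.32], [0.67, 0.59, 0.32], [0.67, 0.59, 0.31], [0.66, 0.59, 0.31], [0.65, 0.59, 0.3], [0.65, 0.58, 0.29], [0.68, 0.58, 0.29], [0.67, 0.59, 0.29], [0.67, 0.6, 0.29], [0.67, 0.59, 0.28], [0.67, 0.59, 0.28], [0.88, 0.25, 0.04], [0.65, 0.57, 0.26], [0.87, 0.27, 0.04], [0.65, 0.56, 0.25], [0.87, 0.2
[... 302 characters left out ...]
], [0.65, 0.58, 0.22], [0.65, 0.59, 0.22], [0.65, 0.59, 0.21], [0.65, 0.59, 0.21], [0.68, 0.6, 0.21], [0.68, 0.6, 0.2], [0.67, 0.6, 0.2], [0.67, 0.6, 0.2], [0.67, 0.6, 0.19], [0.66, 0.6, 0.18], [0.66, 0.6, 0.18], [0.66, 0.6, 0.17], [0.66, 0.6, 0.16], [0.65, 0.59, 0.16], [0.65, 0.59, 0.15]]
((0.5946643352508545, 0.057126257568597794), (0.27183082699775696, 0.19866155087947845), 0.2371714860200882)
leaf [0.53557017 0.01509067 0.07066475] [[-0.70566576 -0.07942377  0.70407933]
 [-0.08358738  0.99609028  0.02858838]
 [-0.70359718 -0.0386783  -0.70954563]]
t 0.8 p [0.2604 0.5681 0.4047] gap 0.08511194896063282 F [-0.1  0.2 -0.4]
shift [ 0.0047 -0.6208 -0.3955]
turn [1.096e+00 1.000e-04 0.000e+00]
```

Request:
step_arm:
  commands:
    - [0,-0.045,-0.028,0,0,0,0.04]
    - [0,-0.045,-0.028,0,0,0,0.04]
    - [0,-0.045,-0.028,0,0,0,0.04]
    - [0,-0.045,-0.028,0,0,0,0.04]
    - [0,-0.045,-0.028,0,0,0,0.04]
    - [0,-0.045,-0.028,0,0,0,0.04]
    - [0,-0.045,-0.028,0,0,0,0.04]
    - [0,-0.045,-0.028,0,0,0,0.04]
    - [0,-0.045,-0.028,0,0,0,0.04]
    - [0,-0.045,-0.028,0,0,0,0.04]

```text
time_s: 2.05
tool_pos: [0.56, 0.1179, 0.4051]
ee_rot: [[0.003, -0.913, 0.407], [0.005, 0.407, 0.913], [-1.0, -0.0, 0.006]]
wrist_force: [1.7, 0.2, 0.2]
finger_gap: 0.04
```

Request:
step_arm:
  commands:
    - [0,0,0,0.18,0,0,0.04]
    - [0,0,0,0.18,0,0,0.04]
    - [0,0,0,0.18,0,0,0.04]
    - [0,0,0,0.18,0,0,0.04]
    - [0,0,0,0.18,0,0,0.04]
    - [0,0,0,0.18,0,0,0.04]

```text
time_s: 2.8
tool_pos: [0.5625, 0.1109, 0.4056]
ee_rot: [[0.005, -0.03, 1.0], [0.004, 1.0, 0.03], [-1.0, 0.003, 0.005]]
wrist_force: [-0.5, -0.1, 0.1]
finger_gap: 0.04
```

Run:
```python
from h import *
go([.659,-.062,.30],down(.05)); print(get_state()['q'])
```

```text
t 2.8 p [0.5625 0.1109 0.4056] gap 0.040040402373892996 F [-0.5 -0.1  0.1]
shift [ 0.1054 -0.1761  0.0907]
turn [-0.0197  0.005  -0.0033]
[-0.61809404  0.33372295  0.43846106  1.74974611 -0.16051944  1.08755489
 -0.09643281]
```

Request:
step_arm:
  commands:
    - [0,-0.044,0.023,-0.02,0.005,-0.003,0.04]
    - [0,-0.044,0.023,0,0,0,0.04]
    - [0,-0.044,0.023,0,0,0,0.04]
    - [0,-0.044,0.023,0,0,0,0.04]
    - [0.05,0,0,0,0,0,0.04]
    - [0.05,0,0,0,0,0,0.04]
    - [0,0,0,0,0,0,0.04]

```text
time_s: 3.68
tool_pos: [0.6663, -0.0637, 0.3041]
ee_rot: [[0.003, -0.052, 0.999], [0.001, 0.999, 0.052], [-1.0, 0.001, 0.003]]
wrist_force: [0.2, -0.2, 0.9]
finger_gap: 0.0397
```

Run:
```python
from h import *
go([.659,-.062,.206],down(.05)); print(get_state()['q'].round(2)); snap('top','top1'); snap('side','side1')
a=cv2.imread('pics/top1.png');b=cv2.imread('pics/side1.png')
cv2.imwrite('pics/b1.png',np.vstack([cv2.resize(a[90:300,140:420],(560,420))[:300],b[100:400,100:]if 0 else b[90:390]]))
```

```text
t 3.675 p [ 0.6663 -0.0637  0.3041] gap 0.03973745098695904 F [ 0.2 -0.2  0.9]
shift [ 0.098   0.002  -0.0075]
turn [ 0.0021  0.0033 -0.0007]
[-0.27  0.61  0.44  1.61 -0.29  0.99  0.31]
```

View pics/b1.png

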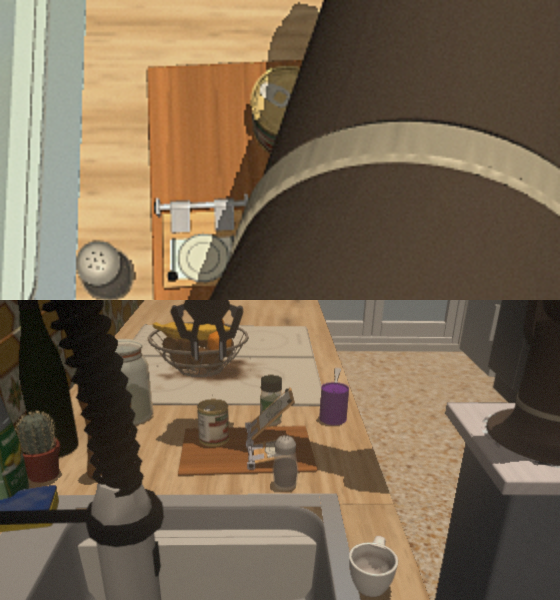

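The gripper is behind the tin (fingers at about 190–240,355 in the stacked picture), the board below is undisturbed, and the way down is clear.

Request:
step_arm:
  commands:
    - [0.033,0,-0.004,0,0,0,0.04]
    - [0.033,0,-0.004,0,0,0,0.04]
    - [0.032,0,0,0,0,0,0.04]
    - [0,0,0,0,0,0,0.04]

```text
time_s: 4.28
tool_pos: [0.6665, -0.0628, 0.2213]
ee_rot: [[0.029, -0.056, 0.998], [0.002, 0.998, 0.056], [-1.0, 0.0, 0.029]]
wrist_force: [-0.4, 0.0, 0.1]
finger_gap: 0.04
```

Run:
```python
from h import *
go([.659,-.062,.206],down(.05)); snap('side','side2')
b=cv2.imread('pics/side2.png')[110:290,130:370]
cv2.imwrite('pics/c2.png',cv2.resize(b,None,fx=3,fy=3))
```

```text
t 4.275 p [ 0.6665 -0.0628  0.2213] gap 0.0399678499490161 F [-0.4  0.   0.1]
shift [ 0.0151  0.0012 -0.0078]
turn [ 0.006   0.0294 -0.0004]
```

View pics/c2.png

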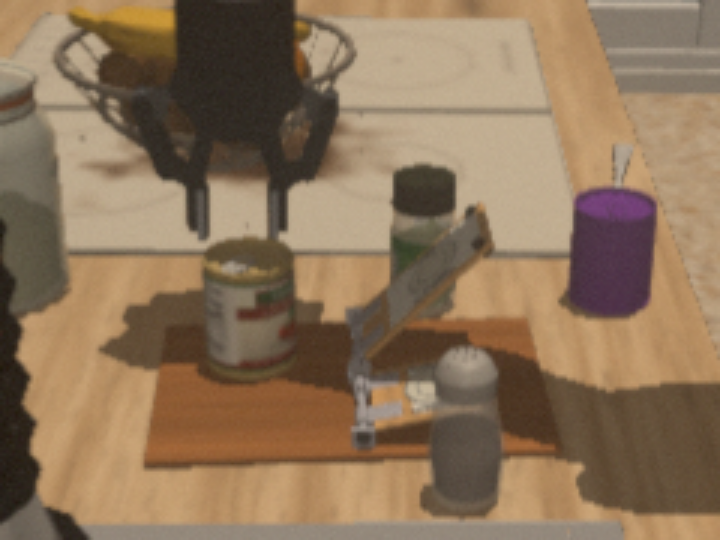

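Request:
step_arm:
  commands:
    - [0.015,0,-0.007,0,0.03,0,0.04]
    - [0.003,0,-0.003,0,0.02,0,0.04]
    - [0,0,0,0,0,0,0.04]

```text
time_s: 4.7
tool_pos: [0.659, -0.0638, 0.209]
ee_rot: [[-0.014, -0.056, 0.998], [-0.001, 0.998, 0.056], [-1.0, -0.0, -0.014]]
wrist_force: [-1.0, 1.0, 1.0]
finger_gap: 0.0397
```

Run:
```python
from h import *
go([.659,-.062,.206],down(.05)); print(get_state()['q'].round(2))
```

```text
t 4.7 p [ 0.659  -0.0638  0.209 ] gap 0.039703180842299936 F [-1.  1.  1.]
shift [0.003  0.0018 0.0001]
turn [ 0.0063 -0.0141  0.0004]
[-0.24  0.71  0.39  1.67 -0.34  0.84  0.35]
```

Request:
step_arm:
  commands:
    - [0.002,0.012,0,0,-0.014,0,0.04]
    - [0,0.012,0,0,0,0,0.04]
    - [0,0.008,0,0,0,0,0.04]
    - [0,0.008,0,0,0,0,0.04]
    - [0,0.008,0,0,0,0,0.04]
    - [0,0.008,0,0,0,0,0.04]
    - [0,0.008,0,0,0,0,0.04]

```text
time_s: 5.58
tool_pos: [0.6557, 0.0045, 0.2078]
ee_rot: [[0.003, -0.056, 0.998], [-0.001, 0.998, 0.056], [-1.0, -0.001, 0.003]]
wrist_force: [-0.1, -1.7, -0.3]
finger_gap: 0.0402
```

Run:
```python
from h import *
go([.656,.073,.206],down(.05)); snap('side','side3')
b=cv2.imread('pics/side3.png')[110:290,130:370]
cv2.imwrite('pics/c3.png',cv2.resize(b,None,fx=3,fy=3))
print(place_of('tin','side')[:2])
```

```text
t 5.575 p [0.6557 0.0045 0.2078] gap 0.040198546893477655 F [-0.1 -1.7 -0.3]
shift [0.0018 0.0684 0.0042]
turn [0.0065 0.0031 0.0009]
[{'centre': [0.418, -0.0717, -0.0009], 'score': 0.97}, {'centre': [0.6523, 0.0324, 0.0087], 'score': 0.72}]
```

View pics/c3.png

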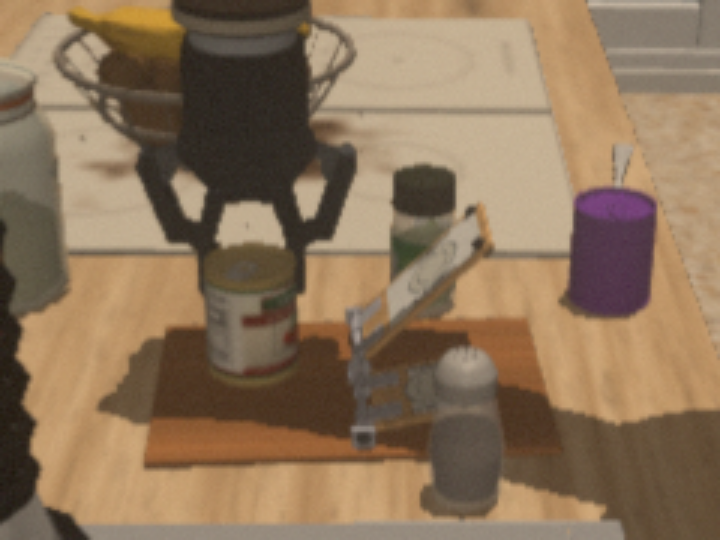

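The fingers straddle the tin (shown at about 250,310) and it has just started to move, still upright. I'll keep pushing.

Request:
step_arm:
  commands:
    - [0,0.008,0,0,0,0,0.04]
    - [0,0.008,0,0,0,0,0.04]
    - [0,0.008,0,0,0,0,0.04]
    - [0,0.008,0,0,0,0,0.04]
    - [0,0.008,0,0,0,0,0.04]
    - [0,0.008,0,0,0,0,0.04]
    - [0,0.008,0,0,0,0,0.04]

```text
time_s: 6.55
tool_pos: [0.6521, 0.0635, 0.2077]
ee_rot: [[0.003, -0.056, 0.998], [-0.001, 0.998, 0.056], [-1.0, -0.001, 0.002]]
wrist_force: [-0.4, -2.1, 0.3]
finger_gap: 0.0401
```

Run:
```python
from h import *
go([.656,.073,.206],down(.05)); snap('side','side4')
b=cv2.imread('pics/side4.png')[110:290,130:370]
cv2.imwrite('pics/c4.png',cv2.resize(b,None,fx=3,fy=3))
print(place_of('tin','side')[:2])
```

```text
t 6.55 p [0.6521 0.0635 0.2077] gap 0.04008567982952621 F [-0.4 -2.1  0.3]
shift [0.0017 0.0093 0.0044]
turn [0.006  0.0025 0.0012]
[{'centre': [0.6501, 0.0918, 0.0071], 'score': 0.87}, {'centre': [0.4168, -0.0729, 0.0025], 'score': 0.79}]
```

View pics/c4.png

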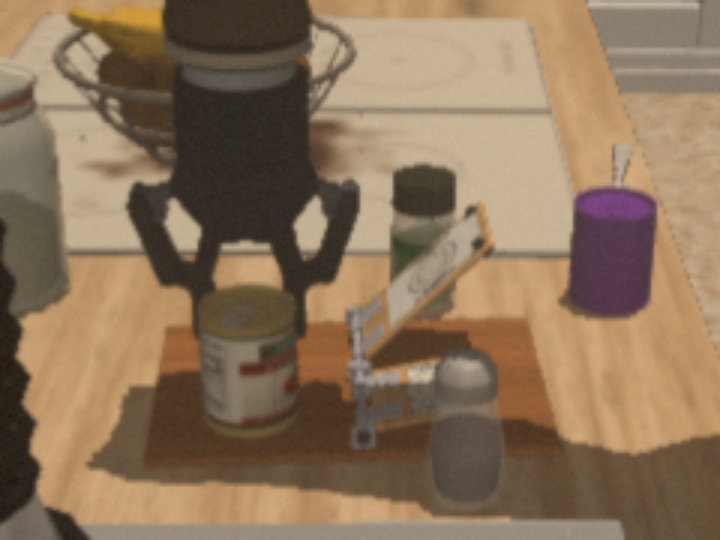

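The tin is upright at about y = 0.092 (picture 250,360). I'll push about 12 mm more, then back off, lift and move to the near side.

Request:
step_arm:
  commands:
    - [0,0.006,0,0,0,0,0.04]
    - [0,0.006,0,0,0,0,0.04]
    - [0,0,0,0,0,0,0.04]
    - [0,-0.02,0,0,0,0,0.04]
    - [0,-0.03,0,0,0,0,0.04]
    - [-0.05,0,0,0,0,0,0.04]
    - [-0.05,0,0,0,0,0,0]
    - [-0.05,0,0,0,0,0,0]

```text
time_s: 7.65
tool_pos: [0.6525, 0.019, 0.3562]
ee_rot: [[-0.008, -0.053, 0.999], [-0.003, 0.999, 0.053], [-1.0, -0.003, -0.008]]
wrist_force: [0.5, 0.7, -0.3]
finger_gap: 0.0044
```

Run:
```python
from h import *
go([.44,.012,.36],down(.05)); snap('side','side5')
b=cv2.imread('pics/side5.png')[110:290,130:370]
cv2.imwrite('pics/c5.png',cv2.resize(b,None,fx=3,fy=3))
print(place_of('tin','side')[:2])
```

```text
t 7.65 p [0.6525 0.019  0.3562] gap 0.004379177541582742 F [ 0.5  0.7 -0.3]
shift [-0.0021  0.0042 -0.2126]
turn [ 0.0027 -0.008   0.0028]
[{'centre': [0.4199, -0.0666, -0.0005], 'score': 0.87}, {'centre': [0.6504, 0.1047, 0.0058], 'score': 0.85}]
```

View pics/c5.png

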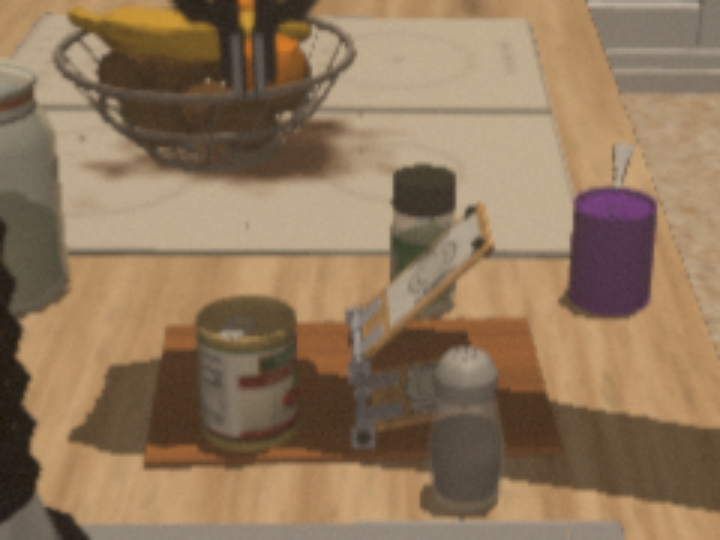

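The tin stands upright at (0.650, 0.105), about 85 mm beside the leaf's centre line. Now I'll go to the near side of the leaf.

Request:
step_arm:
  commands:
    - [0,0,-0.036,0,0,0,0]
    - [0,0,-0.036,0,0,0,0]
    - [0,0,-0.036,0,0,0,0]
    - [0,0,-0.036,0,0,0,0]
    - [0,0,-0.036,0,0,0,0]
    - [0,0,-0.036,0,0,0,0]
    - [0,0,0,0,0,0,0]

```text
time_s: 8.62
tool_pos: [0.4303, -0.0023, 0.3589]
ee_rot: [[0.003, -0.043, 0.999], [-0.002, 0.999, 0.043], [-1.0, -0.002, 0.003]]
wrist_force: [1.7, -0.4, 0.6]
finger_gap: 0.0002
```

Run:
```python
from h import *
go([.45,.012,.25],down(.05));print(get_state()['q'].round(2))
```

```text
t 8.625 p [ 0.4303 -0.0023  0.3589] gap 0.0001549342534270675 F [ 1.7 -0.4  0.6]
shift [0.1089 0.0137 0.0199]
turn [-0.0069  0.0031  0.0021]
[-0.58  0.13  0.52  2.13 -0.08  0.9   0.03]
```

Request:
step_arm:
  commands:
    - [0.035,0.005,0.005,-0.007,0.003,0.002,0]
    - [0.037,0.005,0.005,0,0,0,0]
    - [0.037,0.004,0.005,0,0,0,0]
    - [0,0,0,0,0,0,0]

```text
time_s: 9.12
tool_pos: [0.4484, 0.0099, 0.2482]
ee_rot: [[0.007, -0.047, 0.999], [0.001, 0.999, 0.047], [-1.0, 0.0, 0.007]]
wrist_force: [0.4, -0.3, 0.4]
finger_gap: -0.0003
```

Run:
```python
from h import *
go([.59,.017,.25],down(.05)); snap('side','side6')
b=cv2.imread('pics/side6.png')[110:290,130:370]
cv2.imwrite('pics/c6.png',cv2.resize(b,None,fx=3,fy=3))
```

```text
t 9.125 p [0.4484 0.0099 0.2482] gap -0.0003233714271136107 F [ 0.4 -0.3  0.4]
shift [-0.0008  0.0004  0.1417]
turn [-0.0028  0.0068 -0.0003]
```

View pics/c6.png

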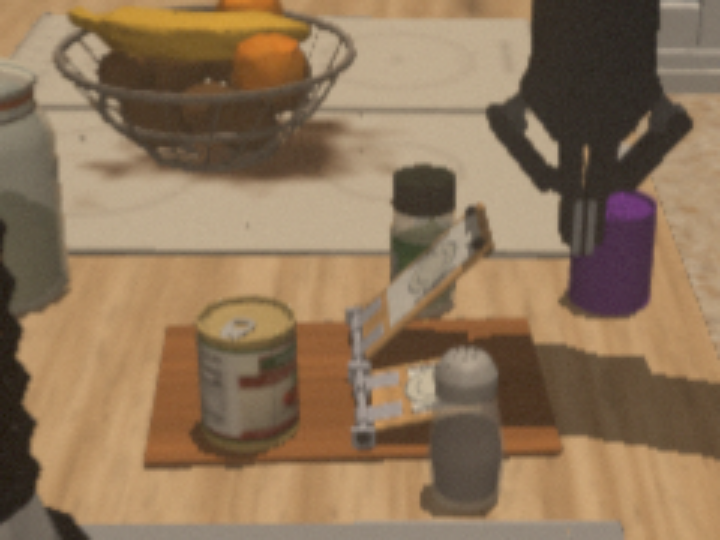

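The closed fingers (580,235) are in front of the leaf's raised edge (480,225) with nothing between. I'll push towards the spine while rising slightly.

Request:
step_arm:
  commands:
    - [-0.002,0,0.012,0,0.005,0,0]
    - [-0.003,0,0.012,0,0,0,0]
    - [-0.003,0,0.012,0,0,0,0]
    - [-0.003,0,0.012,0,0,0,0]
    - [-0.003,0,0.012,0,0,0,0]
    - [-0.003,0,0.012,0,0,0,0]
    - [-0.003,0,0.012,0,0,0,0]

```text
time_s: 10.05
tool_pos: [0.5247, 0.0109, 0.2762]
ee_rot: [[-0.037, -0.044, 0.998], [0.008, 0.999, 0.045], [-0.999, 0.01, -0.037]]
wrist_force: [-29.5, 0.0, 42.7]
finger_gap: -0.0001
```

Run:
```python
from h import *
go([.571,.016,.278],down(.05)); snap('side','side7')
b=cv2.imread('pics/side7.png')[110:290,130:370]
cv2.imwrite('pics/c7.png',cv2.resize(b,None,fx=3,fy=3))
```

```text
t 10.05 p [0.5247 0.0109 0.2762] gap -8.940555176857522e-05 F [-29.5   0.   42.7]
shift [-0.0035  0.0031  0.0464]
turn [-0.0054 -0.0368 -0.0101]
```

View pics/c7.png

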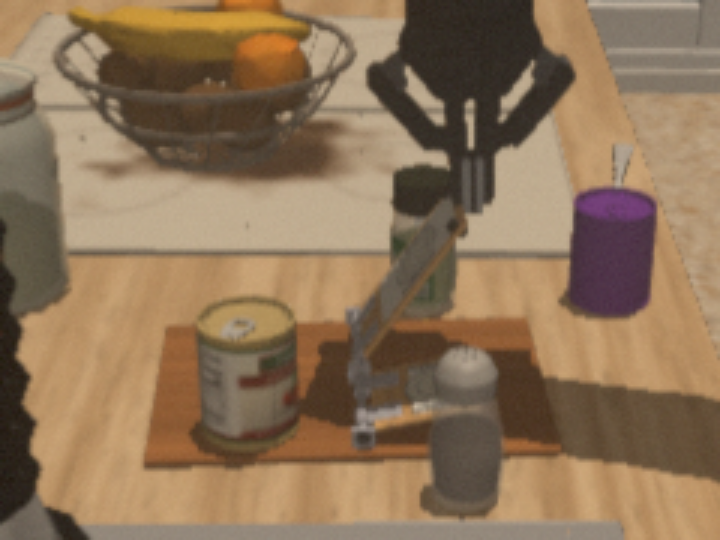

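The tips rode onto the leaf's end face and jammed, with a force of about 50 N. I'll back off, go lower and push again.

Request:
step_arm:
  commands:
    - [0,0,-0.015,0,-0.02,0,0]
    - [0,0,-0.015,0,-0.02,0,0]
    - [0.015,0.003,0,0,0,0,0]
    - [0.015,0,0,0,0,0,0]
    - [0,0,0,0,0,0,0]

```text
time_s: 10.72
tool_pos: [0.4978, 0.0136, 0.2473]
ee_rot: [[0.006, -0.045, 0.999], [0.011, 0.999, 0.045], [-1.0, 0.011, 0.006]]
wrist_force: [0.8, -1.0, 0.1]
finger_gap: 0.0002
```

Run:
```python
from h import *
go([.50,.014,.245],down(.05)); snap('side','side8')
b=cv2.imread('pics/side8.png')[110:290,130:370]
cv2.imwrite('pics/c8.png',cv2.resize(b,None,fx=3,fy=3))
for c in('side',):
  print([(r['centre'],r['score']) for r in place_of('long_leaf_edge',c)][:2])
```

```text
t 10.725 p [0.4978 0.0136 0.2473] gap 0.0001625496639194364 F [ 0.8 -1.   0.1]
shift [0.0023 0.0003 0.0022]
turn [-0.0046  0.0061 -0.0111]
[([0.5285, 0.0116, 0.1109], 0.81), ([0.5447, -0.0588, 0.0059], 0.19)]
```

View pics/c8.png

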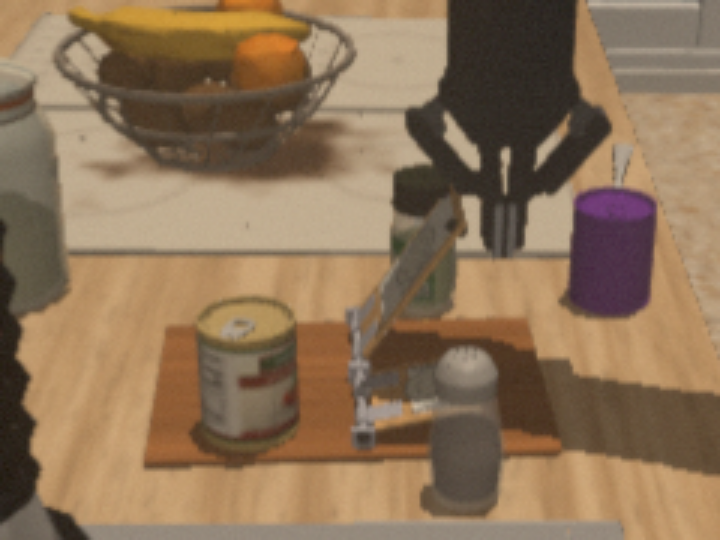

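Request:
step_arm:
  commands:
    - [-0.001,0,0.01,0,0,0,0]
    - [-0.001,0,0.01,0,0,0,0]
    - [-0.002,0,0.01,0,0,0,0]
    - [-0.002,0,0.01,0,0,0,0]

```text
time_s: 11.32
tool_pos: [0.5404, 0.0148, 0.2589]
ee_rot: [[0.006, -0.045, 0.999], [0.015, 0.999, 0.045], [-1.0, 0.015, 0.006]]
wrist_force: [-7.2, 1.3, 18.8]
finger_gap: -0.0006
```

Run:
```python
from h import *
go([.571,.016,.26],down(.05)); snap('side','side9')
b=cv2.imread('pics/side9.png')[110:290,130:370]
cv2.imwrite('pics/c9.png',cv2.resize(b,None,fx=3,fy=3))
```

```text
t 11.325 p [0.5404 0.0148 0.2589] gap -0.0005572521180205249 F [-7.2  1.3 18.8]
shift [-0.0009 -0.0002  0.0306]
turn [-0.0054  0.0064 -0.0145]
```

View pics/c9.png

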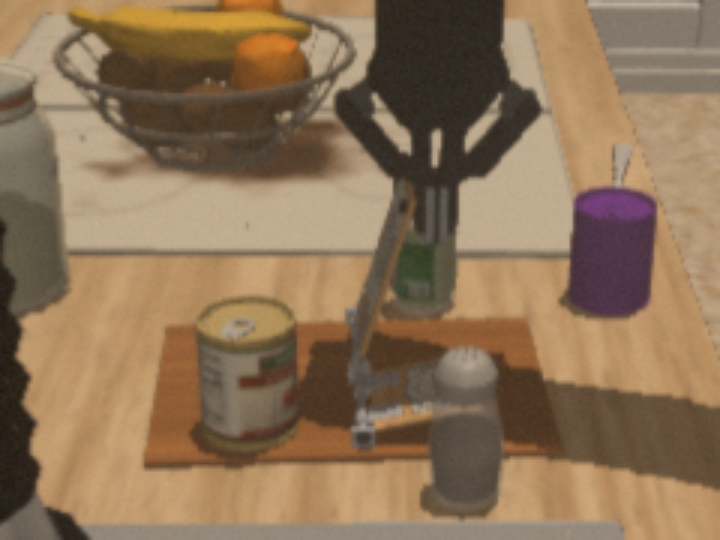

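The leaf is nearly upright, but its top edge (405,190) is now caught under the finger linkage with 19 N upward. I'll back off a little, rise and keep pushing.

Request:
step_arm:
  commands:
    - [-0.008,0,-0.004,0,0,0,0]
    - [-0.008,0,0,0,0,0,0]
    - [-0.004,0,0,0,0,0.014,0]

```text
time_s: 11.75
tool_pos: [0.5397, 0.0147, 0.2816]
ee_rot: [[0.011, -0.046, 0.999], [0.029, 0.999, 0.045], [-1.0, 0.029, 0.012]]
wrist_force: [-0.6, -1.0, 0.1]
finger_gap: -0.0
```

Run:
```python
from h import *
go([.571,.016,.277],down(.05))
```

```text
t 11.75 p [0.5397 0.0147 0.2816] gap -4.507723961525632e-05 F [-0.6 -1.   0.1]
shift [ 0.005  -0.0003  0.0313]
turn [-0.0046  0.0124 -0.0288]
```

Request:
step_arm:
  commands:
    - [0.002,0,0.01,0,0.01,-0.029,0]
    - [0.001,0,0.01,0,0,0,0]
    - [0,0,0.01,0,0,0,0]
    - [0,0,0.01,0,0,0,0]

```text
time_s: 12.25
tool_pos: [0.582, 0.0169, 0.2779]
ee_rot: [[0.0, -0.046, 0.999], [-0.002, 0.999, 0.046], [-1.0, -0.002, 0.0]]
wrist_force: [-1.2, 0.7, 0.2]
finger_gap: 0.0
```

Run:
```python
from h import *
go([.623,.018,.273],down(.05)); snap('side','side10')
b=cv2.imread('pics/side10.png')[110:290,130:370]
cv2.imwrite('pics/c10.png',cv2.resize(b,None,fx=3,fy=3))
```

```text
t 12.25 p [0.582  0.0169 0.2779] gap 8.046282273780737e-06 F [-1.2  0.7  0.2]
shift [ 0.0049 -0.0007  0.0411]
turn [-0.0044  0.      0.0019]
```

View pics/c10.png

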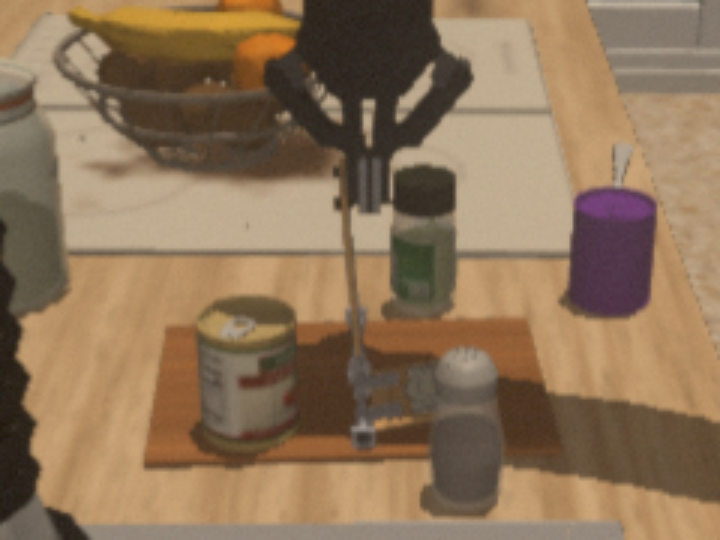

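The leaf is just past upright and the force is about 1 N. I'll follow its arc over and down.

Request:
step_arm:
  commands:
    - [0.001,0,0.011,0,0,0,0]
    - [0.002,0,0.011,0,0,0,0]
    - [0.003,0,0.011,0,0,0,0]
    - [0.005,0,0.01,0,0,0,0]
    - [0.008,0,0.01,0,0,0,0]
    - [0.01,0,0.009,0,0,0,0]

```text
time_s: 13.05
tool_pos: [0.6495, 0.0199, 0.2473]
ee_rot: [[0.002, -0.046, 0.999], [-0.002, 0.999, 0.046], [-1.0, -0.002, 0.002]]
wrist_force: [-0.6, -0.1, 0.3]
finger_gap: 0.0003
```

Run:
```python
from h import *
go([.66,.019,.237],down(.05)); snap('side','side11')
b=cv2.imread('pics/side11.png')[110:290,130:370]
cv2.imwrite('pics/c11.png',cv2.resize(b,None,fx=3,fy=3))
```

```text
t 13.05 p [0.6495 0.0199 0.2473] gap 0.00026480313242359453 F [-0.6 -0.1  0.3]
shift [ 0.0103 -0.0014  0.0104]
turn [-0.0042  0.0022  0.0019]
```

View pics/c11.png

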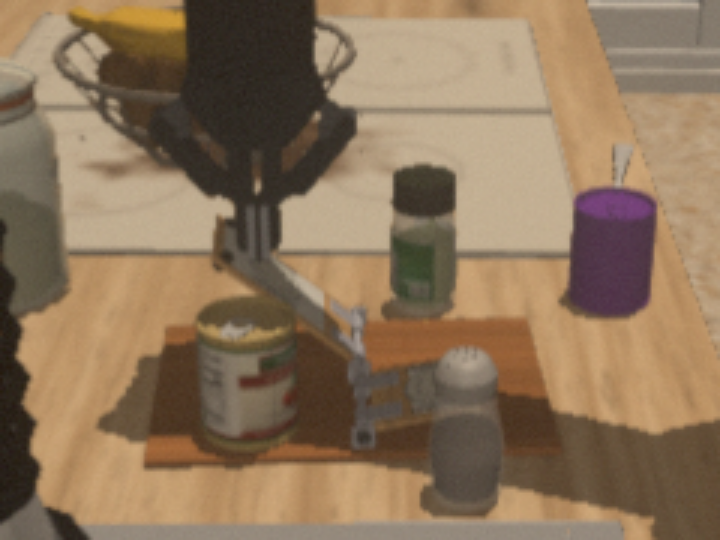

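The leaf is about 2.4 rad over with the tip on its face. I'll carry on down.

Request:
step_arm:
  commands:
    - [0.01,0,0.008,0,0,0,0]
    - [0.01,-0.001,0.006,0,0,0,0]
    - [0.01,-0.001,0.003,0,0,0,0]
    - [0.01,0,0,0,0,0,0]
    - [0.006,0,0,0,0,0,0]

```text
time_s: 13.72
tool_pos: [0.6681, 0.0187, 0.196]
ee_rot: [[0.001, -0.046, 0.999], [-0.002, 0.999, 0.046], [-1.0, -0.002, 0.001]]
wrist_force: [0.5, 0.1, 1.0]
finger_gap: -0.0001
```

Run:
```python
from h import *
go([.672,.019,.19],down(.05)); snap('side','side12')
b=cv2.imread('pics/side12.png')[110:290,130:370]
cv2.imwrite('pics/c12.png',cv2.resize(b,None,fx=3,fy=3))
```

```text
t 13.725 p [0.6681 0.0187 0.196 ] gap -0.00012866392935423338 F [0.5 0.1 1. ]
shift [0.006  0.0002 0.004 ]
turn [-0.004   0.0007  0.0024]
```

View pics/c12.png

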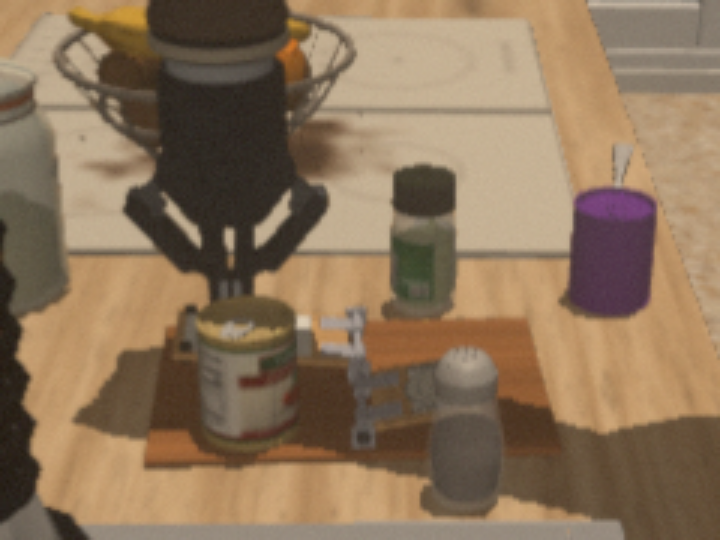

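Request:
step_arm:
  commands:
    - [0.003,0,0.004,0,0,0,0]
    - [0.003,0,0.004,0,0,0,0]
    - [0.003,0,0,0,0,0,0]

```text
time_s: 14.15
tool_pos: [0.6761, 0.0188, 0.1887]
ee_rot: [[-0.001, -0.046, 0.999], [-0.001, 0.999, 0.046], [-1.0, -0.001, -0.001]]
wrist_force: [-14.3, 0.3, 34.6]
finger_gap: -0.0
```

Request:
step_arm:
  commands:
    - [0,0,0,0,0,0,0]
    - [-0.002,0,0,0,0,0,0]
    - [-0.03,0,0,0,0,0,0]
    - [-0.05,0,0,0,0,0,0]
    - [-0.05,0,0,0,0,0,0]
    - [-0.03,0,-0.05,0,0,0,0]
    - [0,0,-0.06,0,0,0,0]
    - [0,-0.02,-0.06,0,0,0,0]
    - [0,-0.04,-0.05,0,0,0,0]
    - [0,-0.05,0,0,0,0,0]

```text
time_s: 15.4
tool_pos: [0.4597, -0.098, 0.3559]
ee_rot: [[0.004, -0.055, 0.999], [0.002, 0.999, 0.055], [-1.0, 0.001, 0.004]]
wrist_force: [1.7, 0.2, 0.8]
finger_gap: -0.0
```

Request:
step_arm:
  commands:
    - [0,-0.05,0,0,0,0,0]
    - [0,-0.05,0,0,0,0,0]
    - [0,-0.05,0,0,0,0,0]
    - [0,-0.05,0,0,0,0,0]
    - [0,0,0,0,0,0,0]

```text
time_s: 16.02
tool_pos: [0.4697, -0.3075, 0.3573]
ee_rot: [[0.009, -0.051, 0.999], [-0.001, 0.999, 0.051], [-1.0, -0.001, 0.009]]
wrist_force: [0.0, 1.2, 0.3]
finger_gap: 0.0002
```

Run:
```python
from h import *
go([.5,0,.35]); p,d=snap('top','top13'); 
for n in('long_leaf_edge','short_leaf_edge','tin','salt','spice'): print(n,[(np.round(r['centre'],3),round(r['score'],2)) for r in place_of(n,'top')[:2]])
p2,_=snap('side','side13')
cv2.imwrite('pics/c13.png',np.vstack([cv2.resize(p[105:275,190:370],(540,510))[:300],cv2.resize(p2[180:290,150:350],(540,297))])[:,:,::-1])
L=box('top',d,270,316,118,186)
m=(abs(L[:,0]-.645)<.035)&(abs(L[:,1]-.019)<.028);Q=L[m];
A=np.c_[Q[:,:2],np.ones(len(Q))];print(np.linalg.lstsq(A,Q[:,2],rcond=None)[0],Q.mean(0),len(Q))
```

```text
t 16.025 p [ 0.4697 -0.3075  0.3573] gap 0.0001548465888091623 F [0.  1.2 0.3]
shift [0.0074 0.3055 0.046 ]
long_leaf_edge [(array([0.703, 0.029, 0.011]), 0.82)]
short_leaf_edge [(array([0.513, 0.095, 0.022]), 0.73)]
tin [(array([0.652, 0.11 , 0.007]), 0.82), (array([ 0.418, -0.071,  0.002]), 0.57)]
salt [(array([0.526, 0.171, 0.   ]), 0.82), (array([ 0.585,  0.056, -0.002]), 0.48)]
spice [(array([ 0.542, -0.06 ,  0.001]), 0.8)]
[ 0.00569214 -0.00458915  0.01275255] [0.64456565 0.01914244 0.01633367] 1335
```

View pics/c13.png

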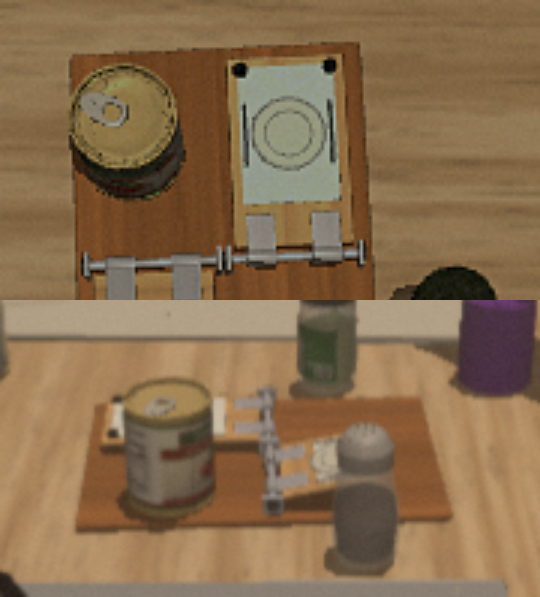

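The long leaf lies flat, with a fitted slope of 0.006 and its top at 16 mm. The tin is upright and clear, and nothing else has moved.

```bash
python3 -c "
from bench import *
print(hand_in())"
```

```text
the job is handed in; nothing more can be done
None
```

I pushed the tin upright along the board to the short leaf's side. Then I pushed the long leaf over its spine with the closed fingertips, pressed it down with about 35 N, withdrew the arm and handed the job in at about 16 s.

Last checks before hand-in:
- **Long leaf:** it lies flat on the far side. The plane fitted to it slopes 0.006 rad, and its top is at 16.3 mm where 16 mm is expected.
- **Tin:** it stands upright, about 85–90 mm beside the leaf's centre line by two readings (more than 60 mm is needed).
- **Other things:** the short leaf, salt shaker and spice jar are within about 7 mm of their first readings, which is close to the error of the measurement.

**What went wrong on the way:** the first push jammed on the leaf's end face at about 50 N on the wrist. The second caught the leaf's edge under the finger linkage at about 20 N. Each time I backed off and pushed again from a better height. These are only the readings at the end of each move; I did not record the forces in between.

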